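# Charge a refillable spray can on the air-charging stand

## Robot

A 7-joint arm with a two-finger parallel gripper is mounted at the origin on a cart in front of the work surface, level with it; the furniture and walls round the work are solid. World frame = base frame: x ahead of the robot, y to its left, z up, the work surface at z = 0. Lengths are in m, angles in rad, forces in N, time in s.
With the tool pointing down it reaches from about 0.4 to 0.875 m from the base axis. Payload 6.5 kg.
Tool frame: the origin (TCP) lies at the very end of the fingers, on their centre line; the grasp point (between the pads) lies 19 mm behind it; z points along the fingers, y is the line along which they close (so a half turn about z gives the same grasp; the last joint's range is limited). The gripper opens to 88 mm and grips with 3 to 60 N. Pads are 18 mm wide; open, the fingers measure 123 mm over their backs; the gripper's body (75 mm by 187 mm) begins 45 mm behind the grasp point.
Start: joints at [1.25, 0.536, -0.004, 1.538, 0.003, 1.067, -0.071], TCP at [0.164, -0.629, 0.239] pointing down, gripper open.
Joint ranges: [-2.7, 2.7], [-0.37, 2.16], [-1.27, 1.26], [0.24, 2.4], [-1.31, 4.45], [0.19, 1.91], [-2.76, 2.76]. Speed limits (rad/s): [2.39, 2.39, 3.14, 3.14, 3.14, 3.14, 3.14].

## Interface

Orientations are given as a rotation vector (axis times angle).
In Python, from bench import bot, eyes, ticket gives the robot as it stands. The module is installed in compiled form; this text tells all that it offers.
- The arm moves only by the tool apply_moves, never from a script. Its argument "deltas" is a list of rows, each a list of 3 entries, a list of its own where there are three numbers: the turn, a rotation vector about the tool's x, y, z in degrees, then the shift along the tool's x, y, z in m, then the finger opening in m, from 0 to 0.0881. In form: [[[wx, wy, wz], [tx, ty, tz], gripper], ...]. A call has 1 to 12 rows; each row is the pose to reach, as a shift and turn from the pose commanded when the call began, along the tool's axes at that moment; what a row does not reach only later rows make up. A row lasts 1/12 s, in which the tool goes at most 41.7 mm and 7.16 degrees, less where a joint would pass 70% of its speed; a pose out of reach is approached as far as the arm can. A call with a gripper value outside its range is refused whole. The fingers move at their own pace and stop on an object; "force" is the grip in N (left out, the last holds). Time passes only in rows, so rows that repeat a pose let the fingers close. It gives the time, the measured TCP pose, the force, the opening and the grip force at its end, in the units of the state.
- bot.get_state(): the state, without advancing time (a new reading comes with each control period).
- eyes.snapshot(name): name is "scene" or "top" or "wrist"; returns a dict with "color" (400x640x3 uint8, red, green, blue), "mtx" (3x3 intrinsics, pixels), "world_from_camera" (4x4, takes a point from camera to world coordinates). Camera axes: x right, y up, looking along -z (the intrinsics and any distortion apply to the point x, -y, -z); pixel columns grow to the right and rows downward; lengths in m; the calibration is good to about 2 mm. A picture is of the moment at which its call begins. There is no depth.
- ticket.close_job(): hands the job in; it is judged then, once.
Trained networks look in a picture, given as the dict that the camera call returned (one of the last four; its "shot" number tells which), for a name from the list of things; names that differ only in an ending like _2 or _b are one class to them, and where a whole thing is asked for, a point or a joint stands for the part that bears it (a point fixed in the world has none). Each returns a list of dicts, best first, with "p" (0 to 1); they miss things now and then, are a little off and sometimes report something else, mostly with a low value. They report only what shows in the picture. A call takes as long as a camera call.
- eyes.find_in(picture, query): "rect" ([left, top, right, bottom] in pixels, round what is visible of it).
- eyes.regions_of(picture, query): "mask" (400x640 bool, what is visible of it) and "rect" ([left, top, right, bottom] in pixels, round what is visible of it).
- eyes.landmark_of(picture, query): "pixel" ([column, row] in pixels: a listed point, or the origin of a listed thing).
The state is a dict: "t": time; "joint_pos": joint angles; "joint_velocities": joint speeds; "tau": joint torques, N m; "ee_pos": TCP position; "tool_rot": TCP orientation; "ft_force": force on the tool from outside, world axes, zero at the start; "wrist_torque": the same for the moment, N m; "finger_gap": finger opening in m; "gripper_force": force on a finger pad.
Only numpy, scipy, OpenCV 4.12 (cv2) and the standard library are available. Lean on these libraries where they do the work, as an engineer would, in place of code of your own. Each camera call takes 0.05 s, during which the arm holds its last target. There are 200 camera calls.

## Task

The refillable spray can near the vice needs charging with air: lay it in the leaning cradle of the charging stand, cap end up, and press its base down along the cradle onto the sprung filler pad until the pad is fully down, keeping it fully down for about two seconds. Then take the can out and stand it upright on the bench again, clear of the stand, and leave the glue bottle, tape measure and screw jar around it undisturbed.

Things in the scene. Friction and masses are not known exactly. Their poses are not given: they have to be found in the camera images.
- spray_can: Refillable spray can, about 0.33 kg: cylinder 65 mm in diameter up to a shoulder at 166 mm, then a narrower plain cylindrical cap 53 mm in diameter up to 203 mm. Flat base. Origin: centre of the base, z along its axis to the cap. It stands upright at the start, between vice and stand (not the one at the back). In the cradle, hold it by the cap (fingertips just above the shoulder).
- charging_stand: Fixed air-charging stand: grey base plate 220 x 130 mm, its top 20 mm above the bench, with a leaning vee cradle, a valve block at its low far end, a dial gauge (reaching 93 mm out on the -y side) and a black knob (56 mm out on +y), both lower than the pad's face. Origin: centre of the underside, z up; the high end of the cradle is towards the stand's -x. Highest point 0.195 m.
- cradle_mouth (a point): Point on the cradle's axis at its upper end, 128 mm up the axis from the raised pad's face; same axes as pad_face. The aluminium vee bears on the under side of a 65 mm can, from 6 to 128 mm above the raised pad, and keeps its axis on the pad's axis. It's open at this end and all along the upper far side (pad_face's +x).
- pad_face (a point): Middle of the face of the round black filler pad (54 mm in diameter) at the cradle's low end; moves with the pad. Raised, it lies at x = 30, y = 0, z = 95 mm of the stand. Its z axis points up along the cradle axis, 35 degrees from vertical, leaning to the stand's -x; its x axis points out of the cradle's open side; its y axis is the stand's y.
- filler_pad (a joint): How far the pad is pressed down along the cradle axis: 0 raised, 0.012 m fully down against its stop. Its spring needs 4.5 N to start moving and 14 N fully down, and raises it when let go; the can's own weight does not press it. The gauge needle turns with it.
- glue_bottle: Bystander: glue bottle 60 mm in diameter, body 140 mm high, with a pointed spout to 178 mm; stands near the can, 80 to 180 mm from it. Origin: centre of the base. Over the bench behind these things a shelf beam runs along y at x = 0.67 to 0.69 m, z = 0.40 to 0.45 m: keep the wrist clear of it.
- tape_measure: Bystander: tape measure 38 x 78 x 67 mm. Origin: underside.
- screw_jar: Bystander: glass jar of screws with a lid, 66 mm in diameter, 76 mm high. Origin: centre of the base. (Left of the vice a shelf post with hanging leads stands close to the robot's starting position: draw the arm in before swinging to the right.)

How it is judged:
On the way:
1. the can lies along the cradle with its base on the filler pad and the pad is pressed fully down (10.5 of its 12 mm or more) for a second (value of joint filler_pad above 0.0105 m and distance between spray_can and pad_face below 0.008 m and angle between the z axis of spray_can and the z axis of pad_face, either way round below 0.1 rad), for 1 s.
At the end, for the whole second after the job is handed in: The can stands at rest upright (within 0.1 rad) with its base on the bench top (within 6 mm of z = 0), not touching the charging stand, and the filler pad is raised again (less than 2 mm down) (height (world z) of spray_can between -0.006 and 0.006 m and angle between spray_can's own z axis and vertical below 0.1 rad and linear speed of spray_can below 0.02 m/s and contact force between spray_can and charging_stand below 0.1 N and value of joint filler_pad below 0.002 m).
It fails at once if the can is tipped over (axis more than 1 rad from vertical) (angle between spray_can's own z axis and vertical above 1 rad).
It fails at once if the glue bottle is moved more than 30 mm or tipped (distance of glue_bottle from where it was at the start of the episode above 0.03 m or angle between glue_bottle's own z axis and vertical above 0.4 rad).
It fails at once if the tape measure is moved more than 30 mm (distance of tape_measure from where it was at the start of the episode above 0.03 m).
It fails at once if the screw jar is moved more than 30 mm (distance of screw_jar from where it was at the start of the episode above 0.03 m).
It also fails if it takes over 58 s, if anything falls off the work surface, if the arm or the gripper's body presses on something with over 40 N, if the wrist force passes 120 N, or if a joint passes its speed limit or range.

## Working session

There is one attempt and no reset: what is moved stays moved. The work goes in short steps, Python scripts to look and compute and a tool call to move; the robot and the scene stay as the last step left them, time stands still between calls to the robot, and variables do not carry over. Pictures are saved under pics/ and viewed, at most 10 in all, crops included, and the job is handed in when it is done.

Besides the shell and the picture viewer there is one more tool, called after ">>>" in YAML: its name, and indented under it one key for each argument. apply_moves: Moves the arm, as the interface text tells. Its arguments: {"type":"object","properties":{"deltas":{"type":"array","items":{"type":"array"}},"force":{"type":"number"}},"required":["deltas"]}

```bash
ls; mkdir -p pics; cat > h.py <<'E'
import numpy as np, cv2
from bench import bot, eyes, ticket
from scipy.spatial.transform import Rotation as R
def snap(n,f=None):
    s=eyes.snapshot(n)
    if f: cv2.imwrite('pics/'+f,s['color'][:,:,::-1])
    return s
def ray(s,p):
    K=s['mtx'];T=s['world_from_camera']
    d=np.linalg.inv(K)@[p[0],p[1],1]; d=T[:3,:3]@np.array([d[0],-d[1],-d[2]])
    return T[:3,3],d/np.linalg.norm(d)
def atz(s,p,z):
    o,d=ray(s,p); return o+d*(z-o[2])/d[2]
def tri(prs):
    A=0;b=0
    for s,p in prs:
        o,d=ray(s,p);P=np.eye(3)-np.outer(d,d);A=A+P;b=b+P@o
    return np.linalg.solve(A,b)
def proj(s,X):
    T=np.linalg.inv(s['world_from_camera']);c=T[:3,:3]@X+T[:3,3]
    u=s['mtx']@[c[0],-c[1],-c[2]];return u[:2]/u[2]
E
python3 - <<'E'
from h import *
np.set_printoptions(precision=4,suppress=True)
st=bot.get_state()
for k,v in st.items(): print(k,np.round(v,4))
ss={n:snap(n,n+'0.png') for n in('scene','top')}
for n,s in ss.items():
    print(n,s['world_from_camera'].tolist(), s.keys())
for q in ['spray_can','charging_stand','cradle_mouth','pad_face','glue_bottle','tape_measure','screw_jar']:
    pr=[]
    for n,s in ss.items():
        l=eyes.landmark_of(s,q); f=eyes.find_in(s,q)
        print(q,n,[(np.round(a['pixel'],1),round(a['p'],2)) for a in l[:3]],[(np.round(a['rect']),round(a['p'],2)) for a in f[:3]], np.round(atz(s,l[0]['pixel'],0),3) if l else '')
        if l: pr.append((s,l[0]['pixel']))
    if len(pr)==2: print('  tri',tri(pr))
E
```

```text
pics
t 0.0
joint_pos [ 1.2498  0.5372 -0.0045  1.5389  0.0026  1.0673 -0.0712]
joint_velocities [-0.0001  0.0003  0.0006  0.0013  0.0009 -0.0018 -0.0002]
tau [  0.001  -57.0983   0.991  -25.1604  -0.0564   0.018    0.0002]
ee_pos [ 0.1637 -0.6284  0.2378]
tool_rot [-3.1144 -0.3991  0.0005]
ft_force [-0.4115  0.4051  0.4497]
wrist_torque [-0.0264  0.0578  0.0035]
gripper_force 0.0
finger_gap 0.0881
scene [[-0.6628275968101873, 0.5445064639886077, -0.513976932927398, 0.13595013932505967], [-0.7485092663582875, -0.46365445992211163, 0.4740869329248734, 0.16011184531787578], [0.019835702221250917, 0.6989543994202757, 0.7148911053079564, 0.7487953256929579], [0.0, 0.0, 0.0, 1.0]] dict_keys(['color', 'mtx', 'world_from_camera', 'shot'])
top [[0.01140551726547625, 0.9890674194992891, -0.1470222903539616, 0.39680958216138884], [-0.9997224440894, 0.008248007261846787, -0.02206819340419899, -0.2479350759818971], [-0.02061429018480945, 0.14723318260917337, 0.9888869707802559, 1.2893705615565054], [0.0, 0.0, 0.0, 1.0]] dict_keys(['color', 'mtx', 'world_from_camera', 'shot'])
spray_can scene [(ar
[... 1001 characters left out ...]
 328.]), 0.7)] [ 0.431 -0.085  0.   ]
glue_bottle top [(array([280. , 257.7]), 0.88)] [(array([261., 243., 288., 267.]), 0.95)] [ 0.426 -0.098  0.   ]
  tri [ 0.4312 -0.0927 -0.0128]
tape_measure scene [(array([289.3, 216.2]), 0.79)] [(array([279., 193., 298., 212.]), 0.77)] [ 0.692 -0.228  0.   ]
tape_measure top [(array([328.4, 156.3]), 0.67)] [(array([316., 142., 342., 169.]), 0.93)] [ 0.7   -0.222  0.   ]
  tri [ 0.6961 -0.2255  0.0002]
screw_jar scene [(array([229.4, 244.3]), 0.85)] [(array([213., 218., 243., 247.]), 0.86)] [ 0.715 -0.052  0.   ]
screw_jar top [(array([263.5, 152.7]), 0.83)] [(array([248., 132., 277., 162.]), 0.57)] [ 0.708 -0.046  0.   ]
  tri [ 0.7054 -0.048   0.0127]
```

View pictures.

View pics/scene0.png

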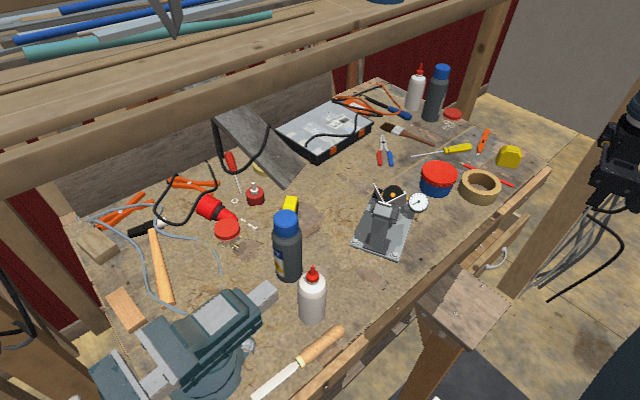

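View pics/top0.png

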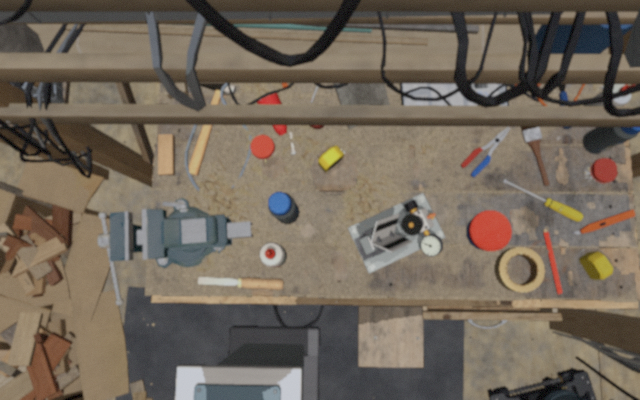

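```bash
cat >> h.py <<'E'
np.set_printoptions(precision=4,suppress=True)
def cur():
    s=bot.get_state(); return np.array(s['ee_pos']),R.from_rotvec(s['tool_rot'])
def down(yaw):  # tool pointing down, tool y along angle yaw (rad)
    y=np.array([np.cos(yaw),np.sin(yaw),0]);z=np.array([0,0,-1.]);return R.from_matrix(np.c_[np.cross(y,z),y,z])
def delta(P,Q,p0=None,q0=None):
    p,q=cur()
    if p0 is not None:p,q=p0,q0
    return (q.inv()*Q).as_rotvec(degrees=True).round(2),q.inv().apply(np.array(P)-p).round(4)
E
python3 - <<'E'
from h import *
p,q=cur();print(q.as_matrix())
t=ss=snap('top')
for px in [(550,315),(640,345),(450,310)]: print(px,atz(t,px,0),atz(t,px,.5))
a=np.deg2rad
P1=np.array([.115,-.44,.36]);Q1=q
print(delta(P1,Q1))
P2=np.array([.32,-.32,.42]);Q2=down(a(-50));print(delta(P2,Q2,P1,Q1))
s=eyes.snapshot('wrist');print(s['world_from_camera'],s['mtx'])
E
```

```text
[[ 0.9677  0.2521 -0.0001]
 [ 0.2521 -0.9677  0.0001]
 [-0.     -0.0001 -1.    ]]
(550, 315) [ 0.2883 -0.7931  0.    ] [ 0.3304 -0.5817  0.5   ]
(640, 345) [ 0.2174 -1.014   0.    ] [ 0.287  -0.7169  0.5   ]
(450, 310) [ 0.2975 -0.5392  0.    ] [ 0.336  -0.4263  0.5   ]
(array([ 0.01, -0.  ,  0.  ]), array([ 0.0004, -0.1952, -0.1213]))
(array([ -0.01,   0.  , -25.4 ]), array([ 0.2286, -0.0645, -0.06  ]))
[[ 0.2531  0.927   0.2767  0.2335]
 [-0.9674  0.2426  0.0723 -0.6099]
 [-0.0001 -0.286   0.9582  0.3835]
 [ 0.      0.      0.      1.    ]] [[334.8677   0.     318.0754]
 [  0.     334.8677 199.6439]
 [  0.       0.       1.    ]]
```

>>> apply_moves:
  deltas:
    - [[0,0,0],[0,-0.03,-0.02],0.088]
    - [[0,0,0],[0,-0.06,-0.04],0.088]
    - [[0,0,0],[0,-0.09,-0.06],0.088]
    - [[0,0,0],[0,-0.12,-0.08],0.088]
    - [[0,0,0],[0,-0.15,-0.1],0.088]
    - [[0,0,0],[0,-0.18,-0.12],0.088]
    - [[0,0,0],[0,-0.19,-0.12],0.088]
    - [[0,0,0],[0,-0.19,-0.12],0.088]
    - [[0,0,0],[0,-0.19,-0.12],0.088]

```text
t: 2.35
ee_pos: [0.116, -0.4455, 0.3585]
tool_rot: [3.115, 0.399, 0.0]
ft_force: [-0.6, -0.9, -0.6]
finger_gap: 0.0879
gripper_force: 0.0
```

>>> apply_moves:
  deltas:
    - [[0,0,-3],[0.025,-0.007,-0.007],0.088]
    - [[0,0,-6],[0.05,-0.014,-0.014],0.088]
    - [[0,0,-9],[0.075,-0.021,-0.021],0.088]
    - [[0,0,-12],[0.1,-0.028,-0.028],0.088]
    - [[0,0,-15],[0.13,-0.036,-0.036],0.088]
    - [[0,0,-18],[0.16,-0.045,-0.045],0.088]
    - [[0,0,-21],[0.19,-0.053,-0.053],0.088]
    - [[0,0,-25],[0.22,-0.06,-0.06],0.088]
    - [[0,0,-25.4],[0.2286,-0.0645,-0.06],0.088]
    - [[0,0,-25.4],[0.2286,-0.0645,-0.06],0.088]

```text
t: 3.18
ee_pos: [0.3237, -0.324, 0.4176]
tool_rot: [-2.948, -1.081, -0.001]
ft_force: [-0.5, -0.8, -0.2]
finger_gap: 0.0883
gripper_force: 0.0
```

```bash
python3 - <<'E'
from h import *
a=np.deg2rad
print(cur()[0],bot.get_state()['joint_pos'])
print(delta([.43,-.27,.42],down(a(-32))))
E
```

```text
[ 0.3237 -0.324   0.4176] [ 0.9602  0.0602 -0.2846  1.7528  0.0156  1.3322 -0.1954]
(array([ -0.08,  -0.1 , -17.72]), array([ 0.116 ,  0.0275, -0.0022]))
```

>>> apply_moves:
  deltas:
    - [[0,0,-5],[0.03,0.007,0],0.088]
    - [[0,0,-10],[0.06,0.014,0],0.088]
    - [[0,0,-15],[0.09,0.021,0],0.088]
    - [[0,0,-17.7],[0.116,0.0275,0],0.088]
    - [[0,0,-17.7],[0.116,0.0275,0],0.088]
    - [[0,0,-17.7],[0.116,0.0275,0],0.088]
    - [[0,0,-17.7],[0.116,0.0275,0],0.088]

```text
t: 3.77
ee_pos: [0.426, -0.2735, 0.4176]
tool_rot: [-2.753, -1.51, 0.003]
ft_force: [-0.9, 0.2, 0.4]
finger_gap: 0.0882
gripper_force: 0.0
```

```bash
python3 - <<'E'
from h import *
import pickle
s=snap('wrist','w1.png')
out={}
pickle.dump(s,open('w1.pkl','wb'))
for q in ['spray_can','charging_stand','cradle_mouth','pad_face','glue_bottle']:
    l=eyes.landmark_of(s,q); print(q,[(np.round(x['pixel'],1),round(x['p'],2),atz(s,x['pixel'],0)) for x in l[:3]])
m=eyes.regions_of(s,'charging_stand');print([(x['rect'],x['p']) for x in m])
print(cur()[0],bot.get_state()['joint_pos'])
E
```

```text
spray_can [(array([330.1,  15.8]), 0.93, array([ 0.5433, -0.118 ,  0.    ]))]
charging_stand [(array([388.8, 186.3]), 0.77, array([ 0.4892, -0.3974,  0.    ]))]
cradle_mouth []
pad_face [(array([423.6, 212. ]), 0.61, array([ 0.5185, -0.4716,  0.    ]))]
glue_bottle [(array([256.3,  41.6]), 0.72, array([ 0.4288, -0.0873,  0.    ]))]
[([319.8, 120.5, 468.0, 265.3], 0.75)]
[ 0.427  -0.272   0.4188] [ 0.8226  0.1631 -0.3952  1.6421  0.0645  1.349  -0.147 ]
```

View pics/w1.png

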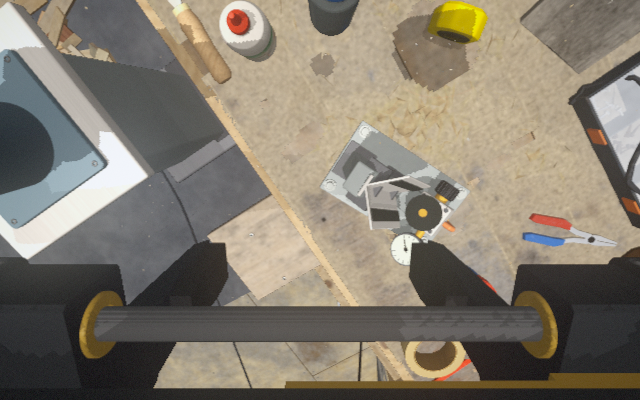

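```bash
python3 - <<'E'
import cv2
a=cv2.imread('pics/w1.png')[110:280,300:490]
cv2.imwrite('pics/w1z.png',cv2.resize(a,None,fx=3.5,fy=3.5,interpolation=cv2.INTER_CUBIC)[:600])
E
```

```text
(no output)
```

View pics/w1z.png

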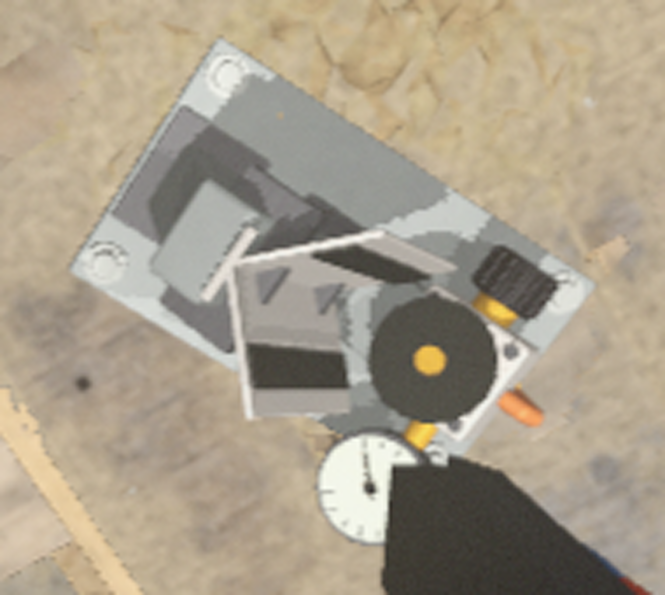

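```bash
python3 - <<'E'
from h import *
import pickle
s=pickle.load(open('w1.pkl','rb'))
A,B,C=[atz(s,(x/3.5+300-.36,y/3.5+110-.36),.02)[:2] for x,y in[(218,38),(72,268),(593,285)]]
pad=atz(s,(432/3.5+300,360/3.5+110),.095)
print(A,B,C,'pad',pad,np.linalg.norm(C-A),np.linalg.norm(B-A))
from scipy.optimize import least_squares
loc=np.array([[-.11,.065],[-.11,-.065],[.11,.065],[.03,0]]);obs=np.array([A,B,C,pad[:2]])
def f(v):
    c,n=np.cos(v[2]),np.sin(v[2]);return ((loc@np.array([[c,n],[-n,c]])+v[:2])-obs).ravel()
r=least_squares(f,[.485,-.4,-1]);print(r.x,np.rad2deg(r.x[2]),r.fun.reshape(-1,2)*1000)
# check with scene and top
for n in('scene','top'):
    t=snap(n);yaw=r.x[2];X=np.array([*(r.x[:2]+.03*np.array([np.cos(yaw),np.sin(yaw)])),.095])
    print(n,'pad',proj(t,X),[x['pixel'] for x in eyes.landmark_of(t,'pad_face')[:1]],'st',proj(t,np.array([*r.x[:2],0])),[x['pixel'] for x in eyes.landmark_of(t,'charging_stand')[:1]])
    m=eyes.regions_of(t,'spray_can');print([(x['rect'],round(x['p'],2)) for x in m[:2]])
    im=t['color'][:,:,:].astype(int);bl=(im[:,:,2]>im[:,:,0]+60)&(im[:,:,2]>90)
    r0=np.array(m[0]['rect']).astype(int);sub=np.zeros_like(bl);sub[r0[1]-2:r0[3]+3,r0[0]-2:r0[2]+3]=1
    ys,xs=np.nonzero(bl&sub);print('blue',xs.min(),xs.max(),ys.min(),ys.max(),xs.mean(),ys.mean())
    # can model fit: silhouette
    mask=m[0]['mask']
    th=np.linspace(0,2*np.pi,40)
    def hull(c):
        pts=[proj(t,np.array([c[0]+rr*np.cos(h),c[1]+rr*np.sin(h),z])) for rr,z in((.0325,0),(.0325,.166),(.0265,.203)) for h in th]
        M=np.zeros(mask.shape,np.uint8);cv2.fillPoly(M,[cv2.convexHull(np.round(np.array(pts)*16).astype(np.int32))],1,shift=4);return M>0
    best=max(((lambda M:(M&mask).sum()/(M|mask).sum())(hull((x,y))),x,y) for x in np.arange(.53,.565,.002) for y in np.arange(-.135,-.095,.002))
    print('can fit',best)
E
```

```text
[ 0.5046 -0.2742] [ 0.3918 -0.3292] [ 0.5979 -0.4701] pad [ 0.5085 -0.4286  0.095 ] 0.21697223965939674 0.12555073951706233
[ 0.4946 -0.4005 -1.1271] -64.58061379405085 [[ 1.4758  0.8609]
 [-3.1129  0.1348]
 [ 2.6567 -1.9302]
 [-1.0196  0.9346]]
scene pad [392.8211 194.7454] [[394.7, 192.1]] st [384.3637 226.7331] [[383.6, 225.7]]
[([270.8, 208.0, 302.4, 285.2], 0.96)]
blue 273 297 209 237 285.62286689419795 222.91296928327645
can fit (np.float64(0.908256880733945), np.float64(0.546), np.float64(-0.11299999999999999))
top pad [410.7982 224.688 ] [[411.4, 223.5]] st [395.1448 232.7472] [[398.3, 235.3]]
[([269.1, 190.6, 299.8, 223.1], 0.8)]
blue 269 290 193 214 279.1592689295039 203.12271540469973
can fit (np.float64(0.8779931584948689), np.float64(0.544), np.float64(-0.11699999999999999))
```

```bash
python3 - <<'E'
from h import *
a=np.deg2rad
print(delta([.545,-.115,.29],down(a(-35))))
E
```

```text
(array([-0. ,  0. ,  2.7]), array([0.1952, 0.0157, 0.1287]))
```

>>> apply_moves:
  deltas:
    - [[0,0,0],[0.03,0.002,0],0.088]
    - [[0,0,0],[0.06,0.004,0.02],0.088]
    - [[0,0,0],[0.09,0.006,0.04],0.088]
    - [[0,0,0],[0.12,0.01,0.06],0.088]
    - [[0,0,0],[0.15,0.012,0.08],0.088]
    - [[0,0,0],[0.18,0.015,0.1],0.088]
    - [[0,0,0],[0.195,0.0157,0.125],0.088]
    - [[0,0,0],[0.1952,0.0157,0.1287],0.088]
    - [[0,0,0],[0.1952,0.0157,0.1287],0.088]
    - [[0,0,0],[0.1952,0.0157,0.1287],0.088]

```text
t: 5.35
ee_pos: [0.5449, -0.1161, 0.2905]
tool_rot: [2.752, 1.514, -0.001]
ft_force: [-0.3, -0.5, 0.2]
finger_gap: 0.0879
gripper_force: 0.0
```

```bash
python3 - <<'E'
from h import *
s=snap('wrist','w2.png')
print(cur()[0],bot.get_state()['joint_pos'])
l=eyes.regions_of(s,'spray_can');print([(x['rect'],x['p']) for x in l])
l=eyes.landmark_of(s,'spray_can');print([(x['pixel'],x['p'],atz(s,x['pixel'],0)) for x in l])
im=s['color'];h=cv2.cvtColor(im,cv2.COLOR_RGB2HSV)
b=((h[:,:,0]>100)&(h[:,:,0]<125)&(h[:,:,1]>150)).astype(np.uint8)
n,lab,stt,c=cv2.connectedComponentsWithStats(b)
for i in np.argsort(-stt[1:,4])[:3]+1: print(stt[i],c[i],atz(s,c[i],.203),atz(s,c[i],.185))
E
```

```text
[ 0.5451 -0.1166  0.2911] [ 0.5141  0.367  -0.4932  1.7082  0.1916  1.113  -0.6019]
[([281.4, 136.9, 356.4, 232.5], 0.64), ([388.3, 1.9, 459.0, 63.2], 0.52)]
[([321.8, 157.2], 0.63, array([ 0.5482, -0.117 ,  0.    ])), ([389.6, 331.9], 0.5, array([ 0.4927, -0.4016,  0.    ]))]
```

View pics/w2.png

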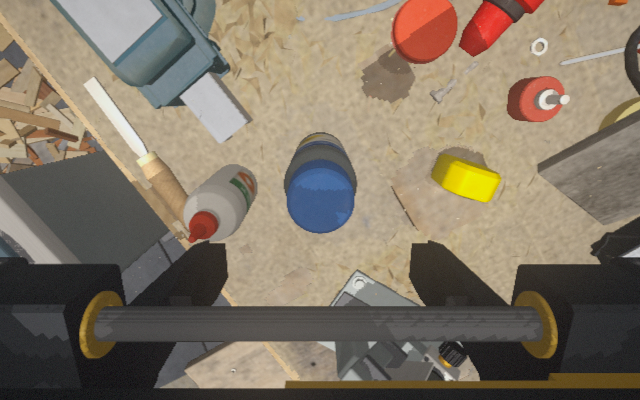

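```bash
python3 - <<'E'
from h import *
s=snap('wrist')
print(atz(s,(321,199.5),.203), [proj(s,np.array([.545,-.1166,z])) for z in(0,.203)])
h=cv2.cvtColor(s['color'],cv2.COLOR_RGB2HSV);print(h[200,320],h[160,300])
b=((abs(h[:,:,0].astype(int)-int(h[200,320,0]))<8)&(h[:,:,1]>h[200,320,1]*.7)).astype(np.uint8)
n,lab,stt,c=cv2.connectedComponentsWithStats(b);i=lab[200,320];print(stt[i],c[i])
p=atz(s,(321,199.5),.203)
print(delta([p[0],p[1],.1685],cur()[1]))
E
```

```text
[ 0.5479 -0.1137  0.203 ] [array([318.7087, 158.2615]), array([319.7897, 204.7671])]
[108 128 135] [42 14 92]
[ 286  160   67   73 3880] [319.0789 196.1152]
(array([0., 0., 0.]), array([0.0036, 0.0005, 0.1228]))
```

>>> apply_moves:
  deltas:
    - [[0,0,0],[0.0035,0,0.02],0.088]
    - [[0,0,0],[0.0035,0,0.04],0.088]
    - [[0,0,0],[0.0035,0,0.06],0.088]
    - [[0,0,0],[0.0035,0,0.08],0.088]
    - [[0,0,0],[0.0035,0,0.1],0.088]
    - [[0,0,0],[0.0035,0,0.112],0.088]
    - [[0,0,0],[0.0035,0,0.119],0.088]
    - [[0,0,0],[0.0035,0,0.122],0.088]
    - [[0,0,0],[0.0035,0,0.122],0.088]
    - [[0,0,0],[0.0035,0,0.122],0.088]

```text
t: 6.38
ee_pos: [0.5476, -0.1122, 0.1689]
tool_rot: [2.751, 1.515, 0.002]
ft_force: [-0.3, 0.4, -0.1]
finger_gap: 0.088
gripper_force: 0.0
```

>>> apply_moves:
  deltas:
    - [[0,0,0],[0,0,0],0.07]
    - [[0,0,0],[0,0,0],0.06]
    - [[0,0,0],[0,0,0],0.05]
    - [[0,0,0],[0,0,0],0.04]
    - [[0,0,0],[0,0,0],0.04]
    - [[0,0,0],[0,0,0],0.04]
    - [[0,0,0],[0,0,0],0.04]
    - [[0,0,0],[0,0,0],0.04]
  force: 45

```text
t: 7.05
ee_pos: [0.5471, -0.1122, 0.1682]
tool_rot: [2.751, 1.515, 0.001]
ft_force: [0.2, -0.7, 2.2]
finger_gap: 0.0517
gripper_force: 45.0
```

```bash
cat >> h.py <<'E'
PAD=np.array([.5075,-.4282,.095]);YAW=np.deg2rad(-64.5);H=.168
def frame(yaw=None):
    y=YAW if yaw is None else yaw
    sx=np.array([np.cos(y),np.sin(y),0]);t=np.deg2rad(35)
    pz=-np.sin(t)*sx+np.cos(t)*np.array([0,0,1]);px=np.cos(t)*sx+np.sin(t)*np.array([0,0,1])
    return px,np.cross(pz,px),pz
def cradle(along,out=0,side=0):
    px,py,pz=frame();return PAD+pz*(along+H)+px*out+py*side, R.from_matrix(np.c_[np.cross(px,-pz),px,-pz])
E
python3 - <<'E'
from h import *
p,q=cur()
p1=p+[0,0,.05]
p2=np.array([.43,-.26,.40]);q2=down(YAW)
print(delta(p2,q2,p1,q))
p3,q3=cradle(.06,.04);print(p3,'rot at p2',delta(p2,q3,p2,q2),'then',delta(p3,q3,p2,q3))
E
```

```text
(array([ 0.03, -0.02, 32.19]), array([-0.1875, -0.0199, -0.1818]))
[ 0.4653 -0.3397  0.3047] rot at p2 (array([-35.,   0.,   0.]), array([0., 0., 0.])) then (array([0., 0., 0.]), array([-0.0025,  0.0167,  0.1281]))
```

>>> apply_moves:
  deltas:
    - [[0,0,0],[0,0,-0.005],0.04]
    - [[0,0,0],[0,0,-0.015],0.04]
    - [[0,0,0],[0,0,-0.025],0.04]
    - [[0,0,0],[0,0,-0.035],0.04]
    - [[0,0,0],[0,0,-0.045],0.04]
    - [[0,0,0],[0,0,-0.05],0.04]
    - [[0,0,0],[0,0,-0.05],0.04]
  force: 55

```text
t: 7.63
ee_pos: [0.5478, -0.1122, 0.2198]
tool_rot: [2.75, 1.515, 0.003]
ft_force: [0.6, 0.1, -3.2]
finger_gap: 0.052
gripper_force: 54.9
```

>>> apply_moves:
  deltas:
    - [[0,0,1],[-0.007,-0.001,-0.008],0.04]
    - [[0,0,4],[-0.025,-0.003,-0.025],0.04]
    - [[0,0,8],[-0.047,-0.005,-0.047],0.04]
    - [[0,0,12],[-0.07,-0.008,-0.068],0.04]
    - [[0,0,16],[-0.094,-0.01,-0.09],0.04]
    - [[0,0,20],[-0.118,-0.013,-0.113],0.04]
    - [[0,0,24],[-0.141,-0.015,-0.136],0.04]
    - [[0,0,28],[-0.163,-0.017,-0.157],0.04]
    - [[0,0,31],[-0.179,-0.019,-0.173],0.04]
    - [[0,0,32.2],[-0.187,-0.02,-0.181],0.04]
    - [[0,0,32.2],[-0.1875,-0.02,-0.182],0.04]
    - [[0,0,32.2],[-0.1875,-0.02,-0.182],0.04]

```text
t: 8.63
ee_pos: [0.4298, -0.2593, 0.3996]
tool_rot: [-3.063, -0.695, -0.0]
ft_force: [0.0, 0.5, -3.5]
finger_gap: 0.0519
gripper_force: 55.0
```

>>> apply_moves:
  deltas:
    - [[-1,0,0],[0,0,0],0.04]
    - [[-4,0,0],[0,0,0],0.04]
    - [[-8,0,0],[0,0,0],0.04]
    - [[-12,0,0],[0,0,0],0.04]
    - [[-16,0,0],[0,0,0],0.04]
    - [[-20,0,0],[0,0,0],0.04]
    - [[-24,0,0],[0,0,0],0.04]
    - [[-28,0,0],[0,0,0],0.04]
    - [[-32,0,0],[0,0,0],0.04]
    - [[-34.5,0,0],[0,0,0],0.04]
    - [[-35,0,0],[0,0,0],0.04]
    - [[-35,0,0],[0,0,0],0.04]

```text
t: 9.63
ee_pos: [0.4296, -0.258, 0.3985]
tool_rot: [2.479, 0.566, 0.175]
ft_force: [0.9, -0.1, -3.9]
finger_gap: 0.0523
gripper_force: 54.9
```

```bash
python3 - <<'E'
from h import *
import pickle
s=snap('wrist','w3.png');pickle.dump(s,open('w3.pkl','wb'))
st=bot.get_state();print(st['ee_pos'],st['joint_pos'],st['ft_force'],st['wrist_torque'],st['finger_gap'])
p3,q3=cradle(.06,.04);print(p3,delta(p3,q3))
for q in('pad_face','cradle_mouth','charging_stand'):print(q,[(x['pixel'],round(x['p'],2)) for x in eyes.landmark_of(s,q)])
print(proj(s,PAD),proj(s,PAD+.128*frame()[2]))
sx=np.array([np.cos(YAW),np.sin(YAW),0]);sy=np.array([-sx[1],sx[0],0]);o=PAD-.03*sx;o[2]=.02
print([proj(s,o+a*sx+b*sy).round(1) for a in(-.11,.11) for b in(-.065,.065)])
E
```

```text
[ 0.4298 -0.2588  0.3991] [ 0.6312 -0.081  -0.4663  2.0685  0.6095  0.8706 -1.2995] [-0.123  -0.1146 -2.8423] [ 0.9224  0.4058 -0.0132] 0.052438777107322844
[ 0.4653 -0.3397  0.3047] (array([-0.14, -0.02,  0.13]), array([-0.0029,  0.0185,  0.1279]))
pad_face [([306.7, 152.9], 0.71)]
cradle_mouth []
charging_stand [([260.0, 148.5], 0.72)]
[305.8794 152.4252] [301.6455 169.3251]
[array([200.6, 197. ]), array([191.8, 107.2]), array([320.3, 178.7]), array([320.8, 106.3])]
```

View pics/w3.png

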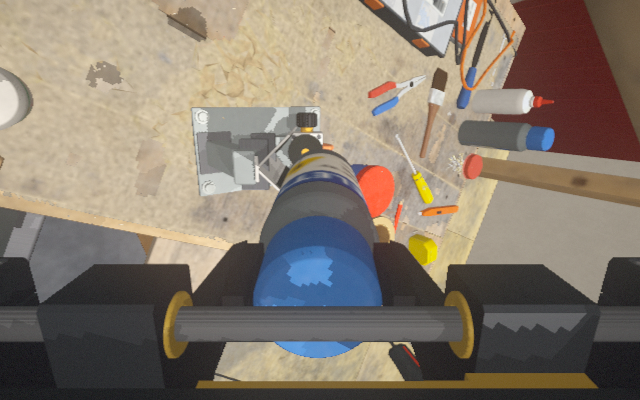

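>>> apply_moves:
  deltas:
    - [[-0.1,0,0.1],[-0.001,0.004,0.005],0.04]
    - [[-0.1,0,0.1],[-0.002,0.008,0.018],0.04]
    - [[-0.1,0,0.1],[-0.003,0.013,0.035],0.04]
    - [[-0.1,0,0.1],[-0.003,0.018,0.055],0.04]
    - [[-0.1,0,0.1],[-0.003,0.0185,0.075],0.04]
    - [[-0.1,0,0.1],[-0.003,0.0185,0.095],0.04]
    - [[-0.1,0,0.1],[-0.003,0.0185,0.112],0.04]
    - [[-0.1,0,0.1],[-0.003,0.0185,0.124],0.04]
    - [[-0.1,0,0.1],[-0.003,0.0185,0.128],0.04]
    - [[-0.1,0,0.1],[-0.003,0.0185,0.128],0.04]
    - [[-0.1,0,0.1],[-0.003,0.0185,0.128],0.04]

```text
t: 10.75
ee_pos: [0.4653, -0.3413, 0.3056]
tool_rot: [2.477, 0.558, 0.178]
ft_force: [0.6, 0.1, -3.4]
finger_gap: 0.0517
gripper_force: 54.9
```

```bash
python3 - <<'E'
from h import *
s=snap('wrist','w4.png');sc=snap('scene','s4.png');t=snap('top')
st=bot.get_state();print(st['ee_pos'],st['joint_pos'],st['ft_force'],st['wrist_torque'])
for a in((.06,.04),(.03,.01),(.03,0),(0.0,0)): print(a,delta(*cradle(*a)))
p,q=cur();b=p+H*q.apply([0,0,1]);print('base',b)
for x in(s,sc,t): print(proj(x,b),[(y['pixel'],round(y['p'],2)) for y in eyes.landmark_of(x,'spray_can')])
c=sc['color'][150:290,310:470,::-1];cv2.imwrite('pics/s4z.png',cv2.resize(c,None,fx=4,fy=4,interpolation=cv2.INTER_CUBIC))
E
```

```text
[ 0.4656 -0.341   0.3066] [ 0.6706  0.1538 -0.3912  2.0831  0.8799  0.6657 -1.4752] [-0.0728 -0.6348 -3.3165] [ 0.9589  0.4962 -0.0069]
(0.06, 0.04) (array([ 0.16, -0.06, -0.11]), array([ 0.0002, -0.0021,  0.0009]))
(0.03, 0.01) (array([ 0.16, -0.06, -0.11]), array([ 0.0001, -0.0322,  0.0308]))
(0.03, 0) (array([ 0.16, -0.06, -0.11]), array([ 0.0001, -0.0422,  0.0307]))
(0.0, 0) (array([ 0.16, -0.06, -0.11]), array([ 0.0001, -0.0423,  0.0607]))
base [ 0.5075 -0.4282  0.1693]
[320.5012 178.2212] []
[397.785  172.9195] [([402.7, 171.3], 0.49)]
[415.8974 221.7463] [([417.4, 223.4], 0.88)]
```

View pics/s4z.png

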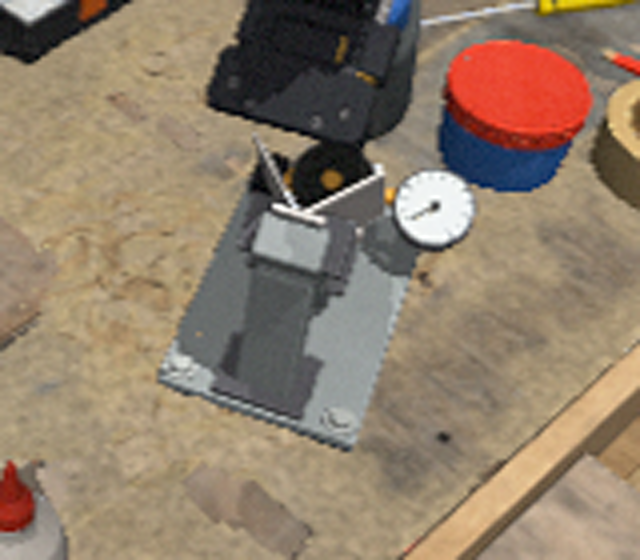

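>>> apply_moves:
  deltas:
    - [[0,0,0],[0,-0.005,0.004],0.04]
    - [[0,0,0],[0,-0.012,0.012],0.04]
    - [[0,0,0],[0,-0.02,0.02],0.04]
    - [[0,0,0],[0,-0.027,0.027],0.04]
    - [[0,0,0],[0,-0.032,0.031],0.04]
    - [[0,0,0],[0,-0.034,0.031],0.04]
    - [[0,0,0],[0,-0.036,0.031],0.04]
    - [[0,0,0],[0,-0.037,0.031],0.04]
    - [[0,0,0],[0,-0.037,0.031],0.04]

```text
t: 11.8
ee_pos: [0.4601, -0.3297, 0.2595]
tool_rot: [2.476, 0.558, 0.179]
ft_force: [0.4, -0.8, -2.7]
finger_gap: 0.0515
gripper_force: 54.9
```

>>> apply_moves:
  deltas:
    - [[0,0,0],[0,-0.001,0],0.04]
    - [[0,0,0],[0,-0.002,0],0.04]
    - [[0,0,0],[0,-0.003,0],0.04]
    - [[0,0,0],[0,-0.003,0],0.04]
    - [[0,0,0],[0,-0.003,0],0.04]

```text
t: 12.22
ee_pos: [0.4595, -0.3278, 0.258]
tool_rot: [2.475, 0.558, 0.179]
ft_force: [1.0, -1.5, -1.7]
finger_gap: 0.0521
gripper_force: 55.0
```

```bash
cat > chk.py <<'E'
from h import *
st=bot.get_state();p,q=cur()
print('t',st['t'],'F tool',q.inv().apply(st['ft_force']),'M tool',q.inv().apply(st['wrist_torque']),'grip',st['finger_gap'])
px,py,pz=frame();d=p+H*q.apply([0,0,1])-PAD;print('base rel pad out,side,along mm',np.array([d@px,d@py,d@pz])*1000)
print('to axis',delta(*cradle(0)))
E
python3 chk.py
```

```text
t 12.2167 F tool [0.2436 0.4564 2.3603] M tool [ 0.3789  0.2525 -0.031 ] grip 0.052127508539473816
base rel pad out,side,along mm [ 2.7902  0.0625 29.4008]
to axis (array([ 0.16, -0.05, -0.1 ]), array([ 0.0001, -0.0024,  0.0294]))
```

>>> apply_moves:
  deltas:
    - [[0,0,0],[0,-0.001,0.002],0.04]
    - [[0,0,0],[0,-0.0015,0.005],0.04]
    - [[0,0,0],[0,-0.0015,0.009],0.04]
    - [[0,0,0],[0,-0.0015,0.013],0.04]
    - [[0,0,0],[0,-0.0015,0.017],0.04]
    - [[0,0,0],[0,-0.0015,0.021],0.04]
    - [[0,0,0],[0,-0.0015,0.023],0.04]
    - [[0,0,0],[0,-0.0015,0.023],0.04]

```text
t: 12.88
ee_pos: [0.4654, -0.3387, 0.2379]
tool_rot: [2.475, 0.559, 0.18]
ft_force: [6.1, -0.6, 0.6]
finger_gap: 0.0521
gripper_force: 55.0
```

```bash
python3 chk.py
```

```text
t 12.8833 F tool [5.2356 2.9162 1.3932] M tool [-0.4113  1.3572  0.0005] grip 0.052127822898992995
base rel pad out,side,along mm [1.3792 0.8475 5.8498]
to axis (array([ 0.15, -0.11, -0.08]), array([-0.0005, -0.0009,  0.0058]))
```

>>> apply_moves:
  deltas:
    - [[0,0,0],[0.001,0,0.001],0.04]
    - [[0,0,0],[0.0015,0,0.003],0.04]
    - [[0,0,0],[0.0015,0,0.005],0.04]
    - [[0,0,0],[0.0015,0,0.007],0.04]
    - [[0,0,0],[0.0015,0,0.009],0.04]
    - [[0,0,0],[0.0015,0,0.011],0.04]
    - [[0,0,0],[0.0015,0,0.011],0.04]

```text
t: 13.47
ee_pos: [0.4692, -0.3431, 0.2291]
tool_rot: [2.475, 0.559, 0.18]
ft_force: [4.5, 2.6, 5.3]
finger_gap: 0.0521
gripper_force: 55.0
```

```bash
python3 chk.py
```

```text
t 13.4667 F tool [ 5.1685  2.7226 -4.5849] M tool [-0.2203  1.2275 -0.0263] grip 0.05209635010473168
base rel pad out,side,along mm [ 0.9795  2.4292 -4.6612]
to axis (array([ 0.15, -0.11, -0.06]), array([-0.0021, -0.0005, -0.0047]))
```

>>> apply_moves:
  deltas:
    - [[0,0,0],[0.001,0,0.001],0.04]
    - [[0,0,0],[0.002,0,0.002],0.04]
    - [[0,0,0],[0.002,0,0.004],0.04]
    - [[0,0,0],[0.002,0,0.006],0.04]
    - [[0,0,0],[0.002,0,0.007],0.04]
    - [[0,0,0],[0.002,0,0.007],0.04]

```text
t: 13.97
ee_pos: [0.4717, -0.3462, 0.2233]
tool_rot: [2.475, 0.558, 0.178]
ft_force: [-0.2, 4.5, 8.6]
finger_gap: 0.0521
gripper_force: 55.0
```

```bash
python3 chk.py
```

```text
t 13.9667 F tool [ 1.7852  1.5844 -9.4525] M tool [-0.1604  0.6064 -0.0442] grip 0.05209603728711703
base rel pad out,side,along mm [  0.8216   2.9856 -11.6276]
to axis (array([ 0.15,  0.01, -0.08]), array([-0.003 , -0.0004, -0.0116]))
```

>>> apply_moves:
  deltas:
    - [[0,0,0],[0,0,0.001],0.04]
    - [[0,0,0],[0,0,0.002],0.04]
    - [[0,0,0],[0,0,0.003],0.04]
    - [[0,0,0],[0,0,0.004],0.04]
    - [[0,0,0],[0,0,0.004],0.04]
  force: 60

```text
t: 14.38
ee_pos: [0.4747, -0.3459, 0.2224]
tool_rot: [2.473, 0.561, 0.183]
ft_force: [-11.8, 24.0, 36.2]
finger_gap: 0.0517
gripper_force: 59.9
```

```bash
python3 chk.py
```

```text
t 14.3833 F tool [ -0.0946  -0.9188 -44.9686] M tool [ 0.9955 -0.3615  0.0274] grip 0.051685710944128785
base rel pad out,side,along mm [  1.4834   6.5057 -12.8907]
to axis (array([ 0.29, -0.24, -0.01]), array([-0.0058, -0.0006, -0.0129]))
```

>>> apply_moves:
  deltas:
    - [[0,0,0],[0,0,-0.001],0.04]
    - [[0,0,0],[0,0,-0.001],0.04]
    - [[0,0,0],[0,0,-0.001],0.04]
    - [[0,0,0],[0,0,-0.001],0.04]
    - [[0,0,0],[0,0,-0.001],0.04]
    - [[0,0,0],[0,0,-0.001],0.04]
    - [[0,0,0],[0,0,-0.001],0.04]
    - [[0,0,0],[0,0,-0.001],0.04]
    - [[0,0,0],[0,0,-0.001],0.04]
    - [[0,0,0],[0,0,-0.001],0.04]
    - [[0,0,0],[0,0,-0.001],0.04]
    - [[0,0,0],[0,0,-0.001],0.04]

```text
t: 15.38
ee_pos: [0.4736, -0.3462, 0.2225]
tool_rot: [2.474, 0.56, 0.181]
ft_force: [-8.1, 16.3, 27.5]
finger_gap: 0.052
gripper_force: 59.9
```

```bash
python3 - <<'E'
exec(open('chk.py').read())
s=snap('scene');c=s['color'][150:290,310:470,::-1];cv2.imwrite('pics/s5z.png',cv2.resize(c,None,fx=4,fy=4,interpolation=cv2.INTER_CUBIC))
w=snap('wrist','w5.png')
E
```

```text
t 15.3833 F tool [ -0.2349   0.9936 -32.9485] M tool [0.6504 0.0168 0.0034] grip 0.052029186672795685
base rel pad out,side,along mm [  1.2496   5.1435 -12.7721]
to axis (array([ 0.24, -0.15, -0.04]), array([-0.0047, -0.0005, -0.0128]))
```

View pics/w5.png

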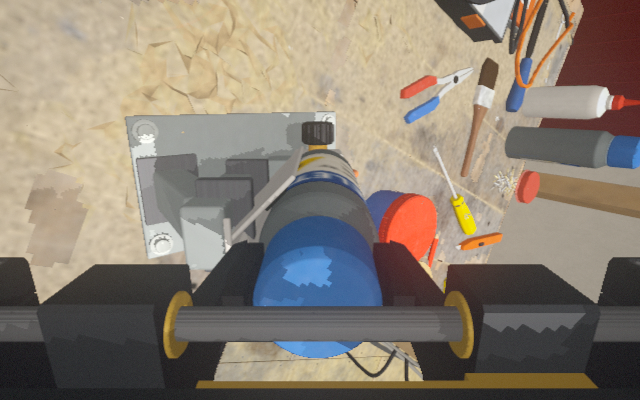

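View pics/s5z.png

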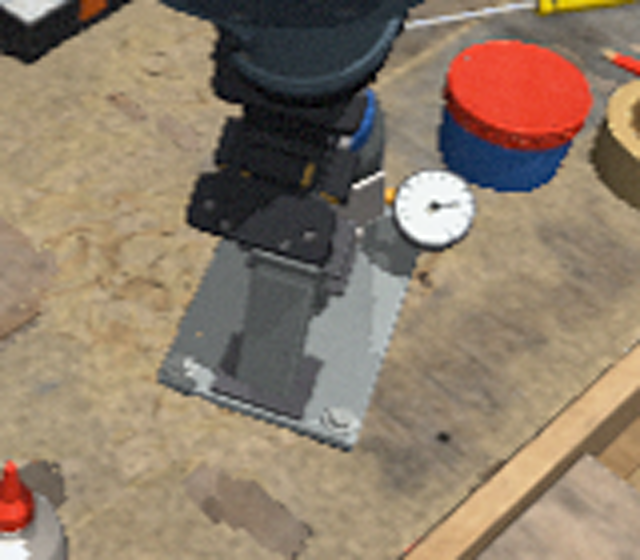

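>>> apply_moves:
  deltas:
    - [[0,0,0],[0,0,0],0.04]
    - [[0,0,0],[0,0,0],0.04]
    - [[0,0,0],[0,0,0],0.04]
    - [[0,0,0],[0,0,0],0.04]
    - [[0,0,0],[0,0,0],0.04]
    - [[0,0,0],[0,0,0],0.04]
    - [[0,0,0],[0,0,0],0.04]
    - [[0,0,0],[0,0,0],0.04]
    - [[0,0,0],[0,0,0],0.04]
    - [[0,0,0],[0,0,0],0.04]
    - [[0,0,0],[0,0,0],0.04]
    - [[0,0,0],[0,0,0],0.04]

```text
t: 16.48
ee_pos: [0.4736, -0.3462, 0.2225]
tool_rot: [2.474, 0.56, 0.181]
ft_force: [-8.2, 17.4, 26.3]
finger_gap: 0.0519
gripper_force: 59.9
```

>>> apply_moves:
  deltas:
    - [[0,0,0],[0,0,0],0.04]
    - [[0,0,0],[0,0,0],0.04]
    - [[0,0,0],[0,0,-0.003],0.04]
    - [[0,0,0],[-0.001,0,-0.007],0.04]
    - [[0,0,0],[-0.001,0,-0.012],0.04]
    - [[0,0,0],[-0.002,0.001,-0.018],0.04]
    - [[0,0,0],[-0.002,0.002,-0.024],0.04]
    - [[0,0,0],[-0.002,0.005,-0.03],0.04]
    - [[0,0,0],[-0.002,0.01,-0.035],0.04]
    - [[0,0,0],[-0.002,0.016,-0.04],0.04]
    - [[0,0,0],[-0.002,0.02,-0.04],0.04]
    - [[0,0,0],[-0.002,0.02,-0.04],0.04]

```text
t: 17.48
ee_pos: [0.4657, -0.3437, 0.2635]
tool_rot: [2.478, 0.555, 0.173]
ft_force: [-0.4, -0.3, -3.1]
finger_gap: 0.0521
gripper_force: 59.9
```

```bash
python3 - <<'E'
exec(open('chk.py').read())
p4,q4=cradle(.188,.0215)
print('up',delta(p4,q4,p,q))
print('upright',delta(p4,down(YAW),p4,q4))
pe=np.array([.547,-.115,.22]);qe=down(np.deg2rad(-35))
print('back',delta(pe,qe,p4,down(YAW)))
E
```

```text
t 17.4833 F tool [-0.5022 -1.7177  2.5653] M tool [ 1.0266 -0.0222  0.0037] grip 0.052050612984132036
base rel pad out,side,along mm [19.4236 -1.9607 24.1429]
to axis (array([-0.01,  0.22, -0.18]), array([ 0.0014, -0.0194,  0.0241]))
up (array([-0.01,  0.22, -0.18]), array([ 0.0007,  0.002 , -0.1639]))
upright (array([35., -0.,  0.]), array([0., 0., 0.]))
back (array([  0. ,   0. , -29.5]), array([ 0.1705, -0.0791,  0.179 ]))
```

>>> apply_moves:
  deltas:
    - [[0,0,0],[0,0.004,-0.006],0.04]
    - [[0,0,0],[0,0.008,-0.02],0.04]
    - [[0,0,0],[0,0.01,-0.038],0.04]
    - [[0,0,0],[0,0.01,-0.058],0.04]
    - [[0,0,0],[0,0.01,-0.078],0.04]
    - [[0,0,0],[0,0.008,-0.098],0.04]
    - [[0,0,0],[0,0.006,-0.118],0.04]
    - [[0,0,0],[0,0.004,-0.138],0.04]
    - [[0,0,0],[0,0.002,-0.154],0.04]
    - [[0,0,0],[0,0.002,-0.163],0.04]
    - [[0,0,0],[0,0.002,-0.164],0.04]
    - [[0,0,0],[0,0.002,-0.164],0.04]

```text
t: 18.48
ee_pos: [0.4272, -0.2594, 0.3994]
tool_rot: [2.477, 0.557, 0.176]
ft_force: [0.8, 0.3, -2.7]
finger_gap: 0.052
gripper_force: 59.9
```

>>> apply_moves:
  deltas:
    - [[1,0,0],[0,0,0],0.04]
    - [[4,0,0],[0,0,0],0.04]
    - [[8,0,0],[0,0,0],0.04]
    - [[12,0,0],[0,0,0],0.04]
    - [[16,0,0],[0,0,0],0.04]
    - [[20,0,0],[0,0,0],0.04]
    - [[24,0,0],[0,0,0],0.04]
    - [[28,0,0],[0,0,0],0.04]
    - [[32,0,0],[0,0,0],0.04]
    - [[34.5,0,0],[0,0,0],0.04]
    - [[35,0,0],[0,0,0],0.04]
    - [[35,0,0],[0,0,0],0.04]

```text
t: 19.48
ee_pos: [0.4273, -0.2604, 0.3984]
tool_rot: [3.065, 0.687, -0.002]
ft_force: [0.9, 0.3, -3.7]
finger_gap: 0.052
gripper_force: 59.9
```

```bash
python3 - <<'E'
from h import *
p,q=cur();print(p,q.as_matrix())
print('back',delta([.547,-.115,.23],down(np.deg2rad(-35))))
E
```

```text
[ 0.4273 -0.2604  0.3984] [[ 0.9042  0.4271 -0.0009]
 [ 0.4271 -0.9042 -0.0008]
 [-0.0012  0.0004 -1.    ]]
back (array([  0.  ,   0.07, -29.71]), array([ 0.1705, -0.0804,  0.1682]))
```

>>> apply_moves:
  deltas:
    - [[0,0,-1],[0.007,-0.003,0.007],0.04]
    - [[0,0,-4],[0.023,-0.011,0.023],0.04]
    - [[0,0,-7],[0.043,-0.02,0.043],0.04]
    - [[0,0,-11],[0.065,-0.03,0.065],0.04]
    - [[0,0,-15],[0.087,-0.041,0.086],0.04]
    - [[0,0,-19],[0.109,-0.051,0.108],0.04]
    - [[0,0,-23],[0.131,-0.062,0.13],0.04]
    - [[0,0,-26],[0.15,-0.071,0.149],0.04]
    - [[0,0,-29],[0.164,-0.078,0.162],0.04]
    - [[0,0.07,-29.7],[0.17,-0.08,0.168],0.04]
    - [[0,0.07,-29.7],[0.1705,-0.0804,0.168],0.04]
    - [[0,0.07,-29.7],[0.1705,-0.0804,0.168],0.04]

```text
t: 20.48
ee_pos: [0.5473, -0.1135, 0.2323]
tool_rot: [2.784, 1.452, 0.003]
ft_force: [0.6, -1.4, -2.3]
finger_gap: 0.0516
gripper_force: 59.9
```

>>> apply_moves:
  deltas:
    - [[0,0,0],[0,0,0.008],0.04]
    - [[0,0,0],[0,0,0.02],0.04]
    - [[0,0,0],[0,0,0.032],0.04]
    - [[0,0,0],[0,0,0.042],0.04]
    - [[0,0,0],[0,0,0.05],0.04]
    - [[0,0,0],[0,0,0.056],0.04]
    - [[0,0,0],[0,0,0.058],0.04]
    - [[0,0,0],[0,0,0.058],0.04]
    - [[0,0,0],[0,0,0.058],0.04]

```text
t: 21.23
ee_pos: [0.548, -0.1135, 0.1743]
tool_rot: [2.784, 1.453, 0.004]
ft_force: [-0.1, 0.6, -2.8]
finger_gap: 0.0518
gripper_force: 59.9
```

```bash
python3 chk.py; python3 -c "
from h import *
print(cur()[0],cur()[1].as_matrix(),bot.get_state()['ft_force'])"
```

```text
t 21.2333 F tool [ 0.4133 -0.4157  2.7684] M tool [-0.0586 -0.0333  0.0535] grip 0.05176906359767161
base rel pad out,side,along mm [-269.0833  172.4448   80.1485]
to axis (array([-34.08,  -9.16,  28.65]), array([-0.2336,  0.0632, -0.0585]))
[ 0.548  -0.1135  0.1743] [[ 0.5718  0.8204  0.003 ]
 [ 0.8204 -0.5718 -0.0004]
 [ 0.0014  0.0027 -1.    ]] [-0.0965  0.5757 -2.7689]
```

Base about 6 mm above the bench; lower slowly until contact.

>>> apply_moves:
  deltas:
    - [[0,0,0],[0,0,0.002],0.04]
    - [[0,0,0],[0,0,0.004],0.04]
    - [[0,0,0],[0,0,0.005],0.04]
    - [[0,0,0],[0,0,0.006],0.04]
    - [[0,0,0],[0,0,0.006],0.04]

```text
t: 21.65
ee_pos: [0.5479, -0.1135, 0.1683]
tool_rot: [2.784, 1.453, 0.004]
ft_force: [-1.1, -0.9, -3.1]
finger_gap: 0.0517
gripper_force: 59.9
```

>>> apply_moves:
  deltas:
    - [[0,0,0],[0,0,0.0005],0.04]
    - [[0,0,0],[0,0,0.001],0.04]
    - [[0,0,0],[0,0,0.0015],0.04]
    - [[0,0,0],[0,0,0.0015],0.04]
    - [[0,0,0],[0,0,0.0015],0.04]

```text
t: 22.07
ee_pos: [0.5485, -0.1133, 0.1681]
tool_rot: [2.783, 1.452, 0.005]
ft_force: [-2.7, 1.3, 8.8]
finger_gap: 0.052
gripper_force: 59.8
```

Contact with the bench; release gently and withdraw upward.

>>> apply_moves:
  deltas:
    - [[0,0,0],[0,0,-0.001],0.04]
    - [[0,0,0],[0,0,-0.001],0.056]
    - [[0,0,0],[0,0,-0.001],0.065]
    - [[0,0,0],[0,0,-0.001],0.088]
    - [[0,0,0],[0,0,-0.001],0.088]
    - [[0,0,0],[0,0,-0.001],0.088]
    - [[0,0,0],[0,0,-0.001],0.088]
    - [[0,0,0],[0,0,-0.001],0.088]

```text
t: 22.73
ee_pos: [0.5477, -0.1135, 0.1676]
tool_rot: [2.784, 1.453, 0.003]
ft_force: [-0.0, -0.5, 0.3]
finger_gap: 0.088
gripper_force: 0.0
```

>>> apply_moves:
  deltas:
    - [[0,0,0],[0,0,-0.01],0.088]
    - [[0,0,0],[0,0,-0.03],0.088]
    - [[0,0,0],[0,0,-0.05],0.088]
    - [[0,0,0],[0,0,-0.07],0.088]
    - [[0,0,0],[0,0,-0.09],0.088]
    - [[0,0,0],[0,0,-0.1],0.088]
    - [[0,0,0],[0,0,-0.1],0.088]

```text
t: 23.32
ee_pos: [0.5489, -0.1135, 0.2704]
tool_rot: [2.781, 1.451, 0.009]
ft_force: [0.7, 0.2, 1.2]
finger_gap: 0.0878
gripper_force: 0.0
```

```bash
python3 - <<'E'
from h import *
s=snap('scene');w=snap('wrist','w6.png')
c=np.vstack([cv2.resize(s['color'],(480,300)),cv2.resize(w['color'],(480,300))])
cv2.imwrite('pics/end.png',c[:,:,::-1])
E
```

```text
(no output)
```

View pics/end.png

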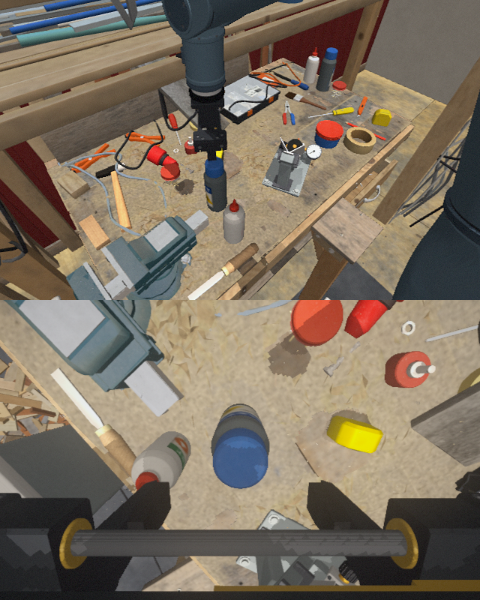

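The can stands upright at (215,185) in the scene half of the picture. The glue bottle, tape measure and jar have not moved, and the gripper is clear.

```bash
python3 -c "
from h import *
print(ticket.close_job())"
```

```text
the job is handed in; nothing more can be done
None
```

The can was charged with the pad against its stop for about two seconds, then stood upright again on its original spot; the glue bottle, tape measure and screw jar look undisturbed in the last pictures, and the job was handed in at about 23 s; no verdict was returned.

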